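# Tip the jewelry box lid shut and flip its hasp down

### The job

The jewelry box on the dresser stands open: close it and fasten it with fingertip pushes only. From behind, tip the lid over and ease it fully shut without letting it slam, and after that gently flip the metal hasp on the lid's front edge down until it lies flat against the front of the box. Do not pinch the hasp, lift, tip or shove the box, or touch the inside of the lid with its mirror, and leave the other things on the dresser where they are.

Things in the scene. Friction and masses are not known exactly. Their poses are not given: they have to be found in the camera images.
- jewelry_box: dark walnut jewelry box, loose on the dresser, 1.3 to 2 kg, on 6 mm feet. Footprint 140 mm (its x, front to back) by 220 mm (its y); rim 76 mm above the dresser, shut lid's top 101.5 mm. Origin: centre of the footprint at dresser height; z up; its front (hasp side) faces its -x, hinges on its +x side. Sideways pushes up to about 6 N leave it in place; above about 8 N it may slide
- lid (a joint): lid angle, rad: 0 = shut, pi/2 = upright, up to 2.0 = leaning back; starts leaning back. A shallow wooden tray 140 x 220 mm, 25 mm thick. Hinge line along the box's y through the box's point x = +70, z = 76.5 mm; shut, the lid reaches 140 mm from it towards -x. Stiff hinges: it stays where it is left; about 0.3 N m moves it (2 to 4 N near the free edge when upright, 1 N nearly shut)
- lid_hinge (a point): point on the lid's hinge line, at the middle of its length; axes turn with the lid: -x runs from the hinge to the lid's free edge, +z out of the lid's outer (top) face, which lies 25 mm from the hinge line
- lid_edge (a point): middle of the lid's free edge, on its outer (top) face: 140 mm from the hinge line; axes as lid_hinge
- lid_mirror: the inside face of the lid: mirror pane 122 x 202 mm set 14 mm deep, and its wooden frame that runs all round as the lid's inner rim; origin at the centre of the pane. Not to be touched: push the lid on its outer face only
- hasp (a joint): angle of the brass hasp on its pin, relative to the lid, rad: 0 = folded flat down over the front of the shut box, pi/2 = sticking straight out of the lid's front edge, up to 2.0 = turned up towards the lid's top. Starts between 1.2 and 1.9; stays where it is left (about 0.012 N m moves it, below 1 N at the plate)
- hasp_pin (a point): middle of the hasp's pin, which runs along the box's y, at the middle of the lid's front: 4 mm out from the lid's front face and 12 mm above the lid's lower rim (88.5 mm above the dresser when the lid is shut); axes turn with the hasp, -z runs from the pin to its tip
- hasp_tip (a point): free end of the hasp, 36 mm from the pin
- hasp_plate: the hasp's brass plate: 26 mm wide, 36 mm long, 2.5 mm thick, with a low dome 25 mm from the pin that stands 6 mm out from the box's front when the hasp is folded flat; origin on the pin, axes as hasp_pin
- glass_bottle: bystander: green glass bottle with a stopper, 62 mm diameter, 155 mm tall, stands just left of the box (its +y side); origin under its centre
- ring_dish: bystander: white ceramic ring dish, 96 mm diameter, 41 mm tall with its cone, front right of the box; origin under its centre
- hair_clip: bystander: flat steel hair clip, 75 x 16 x 13 mm, front left of the box; origin under its centre
- lipstick: bystander: closed black lipstick standing on end, 19 mm diameter, 72 mm tall, just right of the box (its -y side); origin under its centre
- organizer: bystander: clear acrylic lipstick organizer with lipsticks, 100 x 160 mm, 80 mm tall, far left; origin under its centre
- hairbrush: bystander: wooden hairbrush lying on its bristles, 220 mm long, 62 mm wide, 33 mm tall, far right; origin underneath, where handle and head meet
- cream_jar: bystander: white cream jar with metal lid, 66 mm diameter, 48 mm tall, to the right and behind; origin under its centre

How it is judged:
By the outcome, as a careful person would: the job done as asked, in the order asked, and still so for the second after the job is handed in, with the robot touching nothing.
It also fails if it takes over 48 s, if anything falls off the work surface, if the arm or the gripper's body presses on something with over 40 N, if the wrist force passes 120 N, or if a joint passes its speed limit or range.

### The arm

A 7-joint arm with a two-finger parallel gripper is mounted at the origin on the work surface. World frame = base frame: x ahead of the robot, y to its left, z up, the work surface at z = 0. Lengths are in m, angles in rad, forces in N, time in s.
With the tool pointing down it reaches from about 0.375 to 0.925 m from the base axis. Payload 3.1 kg.
Tool frame: the origin (TCP) lies between the finger pads; the fingertips stand 19 mm ahead of it and the grasp point (between the pads) is the TCP; z points along the fingers, y is the line along which they close (so a half turn about z gives the same grasp; the last joint's range is limited). The gripper opens to 85 mm and grips with 20 to 120 N. Pads are 22 mm wide; open, the fingers measure 114 mm over their backs; the gripper's body (76 mm by 85 mm) begins 54 mm behind the grasp point. The pads swing forward as they close: fully open they stand 13 mm farther back than shut.
Start: joints at [1.033, 0.383, 0.044, 1.598, -0.018, 1.161, -0.05], TCP at [0.277, -0.588, 0.25] pointing down, gripper open.
Joint ranges: [-2.61, 2.61], [-0.41, 2.15], [-1.48, 1.57], [0, 2.5], [-1.57, 4.71], [0.05, 1.97], [-2.85, 2.85]. Speed limits (rad/s): [2.79, 2.79, 3.14, 3.14, 3.14, 3.14, 3.14].

### API

Orientations are given as a unit quaternion [x, y, z, w].
In Python, from bench import move_ptp, movel, move_j, move_gripper, pause, inverse_kinematics, read_camera, camera_params, MotionError, sign_off, look_for, tip_of, read_time_s, read_qpos, read_joint_vel, read_effort, read_eef_pos, read_tcp_rot, read_ft_force, read_ft_torque, read_finger_gap, read_grasp_force gives the robot as it stands. Calls block until the motion is done:
- move_ptp(position, orientation): joint-space move of the TCP to a pose.
- movel(position, orientation=None, speed=0.15): straight line of the TCP; orientation=None keeps the orientation; speed is the mean speed in m/s.
- move_j(angles): joint-space move.
- move_gripper(opening, effort=None): finger opening in m; effort is the grip in N (None keeps the last); returns when the fingers have stopped.
- pause(seconds).
- inverse_kinematics(position, orientation): joint angles nearest the present ones, or None.
- read_camera(name): name is "scene" or "top"; returns the picture (480x640x3 uint8, red, green, blue); there is no depth.
- camera_params(name): a dict with "K" (3x3 intrinsics, pixels), "camera_from_world" (4x4, takes a point from world to camera coordinates). Camera axes: x right, y down, z forward; pixel columns grow to the right and rows downward; lengths in m; the calibration is good to about 2 mm. A picture is of the moment at which its call begins. camera_params takes no time and is no camera call.
A pose or a line that the arm cannot do raises MotionError and nothing moves.
- sign_off(): hands the job in; it is judged then, once.
Trained networks look in the newest picture that a camera, given by its name, has taken for a name from the list of things; names that differ only in an ending like _2 or _b are one class to them, and where a whole thing is asked for, a point or a joint stands for the part that bears it (a point fixed in the world has none). Each returns a list of dicts, best first, with "confidence" (0 to 1); they miss things now and then, are a little off and sometimes report something else, mostly with a low value. They report only what shows in the picture. A call takes as long as a camera call.
- look_for(camera, name): "at" ([column, row] in pixels, amid what is visible of it).
- tip_of(camera, name): "at" ([column, row] in pixels: a listed point, or the origin of a listed thing).
Readings, each from a call of its own:
- read_time_s(): time.
- read_qpos(): joint angles.
- read_joint_vel(): joint speeds.
- read_effort(): joint torques, N m.
- read_eef_pos(): TCP position.
- read_tcp_rot(): TCP orientation.
- read_ft_force(): force on the tool from outside, world axes, zero at the start.
- read_ft_torque(): the same for the moment, N m.
- read_finger_gap(): finger opening in m.
- read_grasp_force(): force on a finger pad.
Only numpy, scipy, OpenCV 4.12 (cv2) and the standard library are available. Lean on these libraries where they do the work, as an engineer would, in place of code of your own. Each camera call takes 0.05 s, during which the arm holds its last target. There are 200 camera calls.

## Working session

There is one attempt and no reset: what is moved stays moved. The work goes in short steps, each a Python script; the robot and the scene stay as the last script left them, time stands still between calls to the robot, and variables do not carry over. Pictures are saved under pics/ and viewed, at most 10 in all, crops included, and the job is handed in when it is done.

```bash
mkdir -p pics; ls; python3 - <<'E'
from bench import *
import cv2,numpy as np
for c in("scene","top"):
    im=read_camera(c); cv2.imwrite(f"pics/{c}0.png",im[:,:,::-1])
    p=camera_params(c); print(c,np.round(p["K"],1).tolist(),np.round(p["camera_from_world"],4).tolist())
    for n in("lid_hinge","lid_edge","hasp_pin","hasp_tip","jewelry_box","glass_bottle","lipstick","ring_dish","hair_clip","cream_jar","organizer","hairbrush","lid_mirror"):
        print(n,[(np.round(d["at"],1).tolist(),round(d["confidence"],2)) for d in tip_of(c,n)[:2]])
print(read_time_s(),read_ft_force())
E
```

```text
pics
scene [[510.7, 0.0, 314.5], [0.0, 510.7, 241.5], [0.0, 0.0, 1.0]] [[-0.4231, 0.906, -0.0113, 0.2795], [0.648, 0.2939, -0.7027, -0.2582], [-0.6333, -0.3047, -0.7114, 1.6326], [0.0, 0.0, 0.0, 1.0]]
lid_hinge [([381.2, 294.4], 0.95)]
lid_edge [([381.8, 279.8], 0.68)]
hasp_pin [([383.9, 273.0], 0.43)]
hasp_tip [([383.6, 290.7], 0.58), ([378.6, 270.8], 0.46)]
jewelry_box [([384.9, 292.7], 0.76), ([386.7, 272.2], 0.26)]
glass_bottle [([468.4, 306.7], 0.73)]
lipstick [([307.2, 288.6], 0.64)]
ring_dish [([313.4, 248.4], 0.88)]
hair_clip [([447.5, 268.5], 0.58)]
cream_jar [([164.7, 271.7], 0.86), ([516.9, 342.7], 0.46)]
organizer [([518.2, 341.6], 0.83), ([387.1, 274.7], 0.58)]
hairbrush [([185.2, 194.5], 0.91), ([309.8, 289.2], 0.66)]
lid_mirror [([382.6, 278.6], 0.55)]
top [[482.9, 0.0, 324.6], [0.0, 482.9, 242.5], [0.0, 0.0, 1.0]] [[-0.0071, -0.9999, -0.0111, -0.0391], [-0.9823, 0.009, -0.1872, 0.5406], [0.1872, 0.0096, -0.9823, 1.4937], [0.0, 0.0, 0.0, 1.0]]
lid_hinge [([267.2, 222.0], 0.84), ([338.9, 264.2], 0.64)]
lid_edge [([259.1, 188.8], 0.64), ([172.6, 247.3], 0.47)]
hasp_pin [([257.2, 194.5], 0.46)]
hasp_tip [([260.2, 195.6], 0.75), ([256.7, 184.1], 0.56)]
jewelry_box [([274.5, 248.9], 0.85)]
glass_bottle [([212.0, 260.0], 0.8)]
lipstick [([319.3, 228.5], 0.57)]
ring_dish [([339.5, 268.2], 0.88), ([253.5, 193.5], 0.69)]
hair_clip [([231.6, 291.2], 0.52)]
cream_jar [([431.5, 194.4], 0.92)]
organizer [([174.7, 246.0], 0.92)]
hairbrush [([476.4, 277.6], 0.63), ([262.6, 207.5], 0.15)]
lid_mirror [([263.6, 208.0], 0.95)]
1.4 [-0.77239891  0.38892412 -0.57032863]
```

```bash
python3 - <<'E'
import cv2,numpy as np
a=cv2.imread("pics/scene0.png")[170:370,270:570]; b=cv2.imread("pics/top0.png")[140:340,140:440]
cv2.imwrite("pics/a.png",np.vstack([cv2.resize(x,(450*1,300),interpolation=3) for x in(a,b)]) if 0 else np.hstack([cv2.resize(a,(400,267)),cv2.resize(b,(400,267))]))
cv2.imwrite("pics/a2.png",cv2.resize(a,(800,533),interpolation=2)); cv2.imwrite("pics/b2.png",cv2.resize(b,(800,533),interpolation=2))
E
```

```text
(no output)
```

View pics/a2.png

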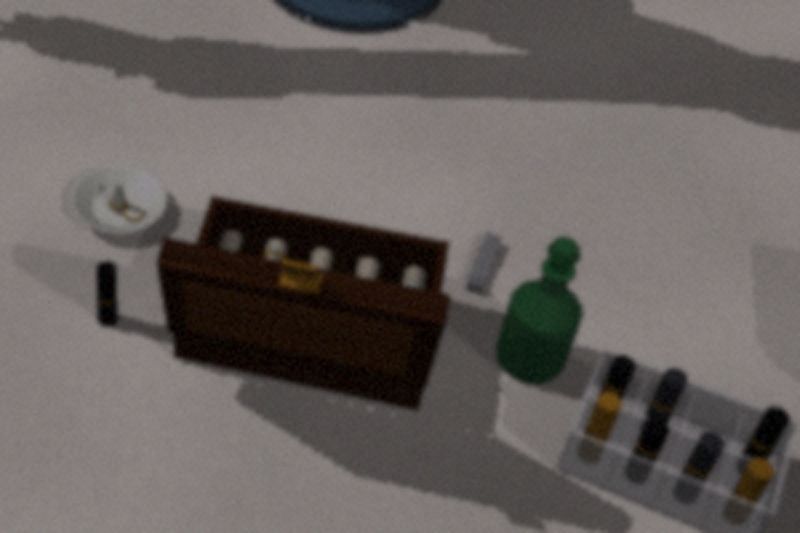

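View pics/b2.png

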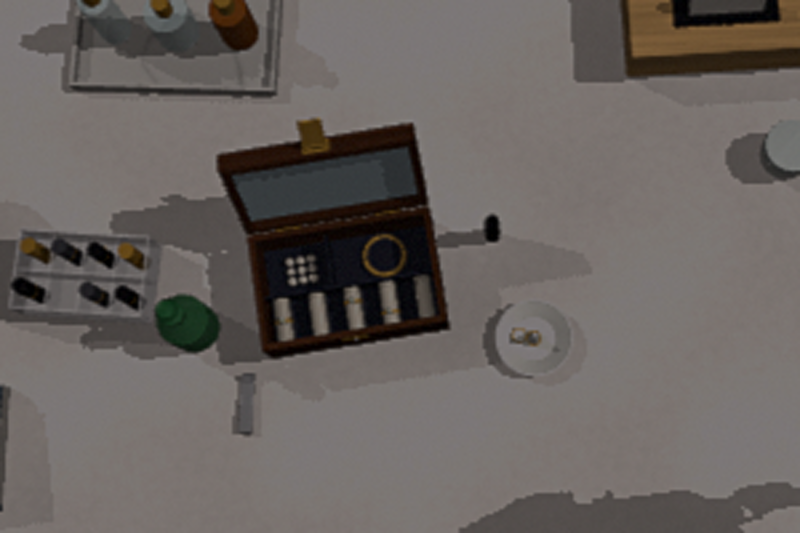

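The scene view (from behind the box) shows the lid leaning back with its outer face towards +x. The hasp sits at the middle of the top edge, around full-picture pixel (383,273). The top view shows the box yawed about 8°, with the bottle on its +y side and the lipstick on its -y side. Next I'll fit the box pose and lid angle from corner pixels.

```bash
cat > fit.py <<'E'
from bench import camera_params
import numpy as np
from scipy.optimize import least_squares
P={c:camera_params(c) for c in("scene","top")}
def box2w(p,q):
    c,s=np.cos(p[2]),np.sin(p[2]); return np.array([p[0]+c*q[0]-s*q[1],p[1]+s*q[0]+c*q[1],q[2]])
def lid(th,u,w,y): return np.array([.07-u*np.cos(th)+w*np.sin(th),y,.0765+u*np.sin(th)+w*np.cos(th)])
def proj(c,X):
    T=P[c]["camera_from_world"]; v=P[c]["K"]@(T[:3,:3]@X+T[:3,3]); return v[:2]/v[2]
s=3/8
A=lambda x,y:(270+x*s,170+y*s)
B=lambda x,y:(140+x*s,140+y*s)
# camera, pixel, kind, coords
O=[("scene",A(165,242),"l",(.14,0,-.11)),("scene",A(447,294),"l",(.14,0,.11)),
("scene",A(162,265),"l",(.14,.025,-.11)),("scene",A(444,320),"l",(.14,.025,.11)),
("scene",A(177,355),"l",(0,.025,-.11)),("scene",A(418,407),"l",(0,.025,.11)),
("scene",A(213,198),"b",(-.07,-.11,.076)),("scene",A(448,242),"b",(-.07,.11,.076)),
("top",B(217,157),"l",(.14,.025,.11)),("top",B(413,124),"l",(.14,.025,-.11)),
("top",B(221,172),"l",(.14,0,.11)),("top",B(416,141),"l",(.14,0,-.11)),
("top",B(249,238),"b",(.07,.11,.076)),("top",B(430,206),"b",(.07,-.11,.076)),
("top",B(266,347),"b",(-.07,.11,.076)),("top",B(447,320),"b",(-.07,-.11,.076))]
def res(p): return np.concatenate([proj(c,box2w(p,lid(p[3],*q) if k=="l" else np.array(q)))-px for c,px,k,q in O])
if __name__=="__main__":
    r=least_squares(res,[.55,.03,.1,1.9],loss="soft_l1"); p=r.x
    print(p.round(4)); print(res(p).reshape(-1,2).round(1).tolist())
    for n,q in(("hinge",lid(p[3],0,0,0)),("edge",lid(p[3],.14,.025,0)),("pin",lid(p[3],.144,.012,0))):
        print(n,box2w(p,q).round(3),proj("scene",box2w(p,q)).round(),proj("top",box2w(p,q)).round())
    for f in(1.2,1.5,1.9):
        q=lid(p[3],.144+.036*np.sin(f),.012-.036*np.cos(f),0); print("tip",f,proj("scene",box2w(p,q)).round(),proj("top",box2w(p,q)).round())
    np.save("pose.npy",p)
    for c in P:
        T=P[c]["camera_from_world"]; R=T[:3,:3];C=-R.T@T[:3,3]
        D={"scene":dict(bottle=(468.4,306.7),lips=(307.2,288.6),dish=(313,248),clip=(447.5,268.5),jar=(164.7,271.7)),"top":dict(bottle=(212,260),lips=(319,228),dish=(339.5,268),clip=(231.6,291),jar=(431.5,194.4))}[c]
        for n,a in D.items():
            d=R.T@np.linalg.inv(P[c]["K"])@np.array([*a,1]); print(c,n,(C-d*C[2]/d[2]).round(3))
E
python3 fit.py
```

```text
[0.5336 0.1304 0.1562 1.8657]
[[-1.3, -3.2], [0.7, -0.9], [-3.2, -1.1], [-0.2, 0.8], [-4.6, -8.7], [2.0, -7.1], [-1.3, -1.3], [-0.2, -0.4], [-0.9, -1.7], [-0.4, -1.2], [-2.0, -0.2], [-0.5, -0.6], [-1.5, -1.4], [-0.8, -0.6], [-2.1, 0.9], [-0.3, -0.4]]
hinge [0.603 0.141 0.076] [382. 295.] [266. 222.]
edge [0.667 0.151 0.203] [381. 279.] [258. 191.]
pin [0.655 0.15  0.211] [382. 273.] [258. 194.]
tip 1.2 [384. 260.] [256. 191.]
tip 1.5 [383. 264.] [255. 188.]
tip 1.9 [381. 271.] [255. 184.]
scene bottle [0.491 0.327 0.   ]
scene lips [ 0.601 -0.048  0.   ]
scene dish [ 0.468 -0.094  0.   ]
scene clip [ 0.392  0.251 -0.   ]
scene jar [ 0.702 -0.405  0.   ]
top bottle [0.495 0.328 0.   ]
top lips [ 0.599 -0.025  0.   ]
top dish [ 0.465 -0.091  0.   ]
top clip [0.392 0.261 0.   ]
top jar [ 0.711 -0.403  0.   ]
```

```bash
sed -i 's/^("scene",A(177,355).*$//' fit.py; python3 fit.py | head -5; cat > h.py <<'E'
from bench import *
import numpy as np
from scipy.spatial.transform import Rotation as Ro
from fit import box2w
p=np.load("pose.npy")
def Rt(a,sy):  # tool axes in world; a = lean of pointing direction towards box -x
    z=np.array([-np.sin(a),0,-np.cos(a)]); y=np.array([0,sy,0.]); M=np.c_[np.cross(y,z),y,z]
    return Ro.from_euler("z",p[2]).as_matrix()@M, M
Q=lambda M:Ro.from_matrix(M).as_quat()
CN=np.array([[i*.011,j*.0145,.019] for i in(1,-1) for j in(1,-1)])
def lidpose(th,u,gap,y,a,sy):
    """TCP (world) with the contacting tip corner at u along the lid, gap above its outer face"""
    W,M=Rt(a,sy); n=np.array([np.sin(th),0,np.cos(th)]); d=np.array([-np.cos(th),0,np.sin(th)])
    c=CN@M.T; k=c[np.argmin(c@n)]; t=np.array([.07,0,.0765])+d*u+n*(.025+gap)-k; t[1]=y
    return box2w(p,t),Q(W)
def hasppose(ph,r,gap,a,sy,y=0):
    W,M=Rt(a,sy); n=np.array([-np.cos(ph),0,np.sin(ph)]); d=np.array([-np.sin(ph),0,-np.cos(ph)])
    c=CN@M.T; e=M[:,2]*.019; t=np.array([-.074,0,.0885])+d*(r-e@d)+n*(.002+gap-min(c@n)); t[1]=y
    return box2w(p,t),Q(W)
E
python3 - <<'E'
from h import *
for sy in(1,-1):
  for a in(.2,.35,.5):
    print(sy,a,[None if (q:=inverse_kinematics(*lidpose(t,.125,.0,-.06,a,sy))) is None else np.round(q,2).tolist() for t in(1.87,1.,0)])
  for a in(0,-.3,-.5):
    print(sy,a,[None if (q:=inverse_kinematics(*hasppose(t,.026,.0,a,sy))) is None else np.round(q,2).tolist() for t in(1.9,1.,0)])
E
```

```text
[0.5317 0.1297 0.1587 1.8784]
[[-1.4, -3.1], [0.6, -0.9], [-3.2, -0.9], [-0.2, 0.8], [-1.4, -1.8], [-0.3, -1.1], [-0.8, -1.4], [-0.4, -1.1], [-1.9, 0.1], [-0.4, -0.6], [-1.3, -0.8], [-0.7, -0.1], [-1.9, 1.6], [-0.1, 0.1]]
hinge [0.601 0.141 0.076] [382. 294.] [266. 223.]
edge [0.666 0.151 0.202] [381. 279.] [258. 191.]
pin [0.655 0.15  0.21 ] [382. 273.] [258. 194.]
1 0.2 [[0.24, 0.72, -0.69, 1.33, 0.4, 1.44, 1.27], [0.37, 0.53, -0.76, 1.62, 0.32, 1.34, 1.27], [0.47, 0.48, -0.81, 1.93, 0.35, 1.1, 1.22]]
1 0.35 [[0.2, 0.82, -0.7, 1.19, 0.41, 1.63, 1.27], [0.32, 0.63, -0.73, 1.51, 0.33, 1.51, 1.26], [0.4, 0.57, -0.76, 1.82, 0.33, 1.27, 1.23]]
1 0.5 [[0.16, 0.93, -0.71, 1.05, 0.42, 1.82, 1.27], [0.27, 0.72, -0.72, 1.4, 0.33, 1.67, 1.25], [0.35, 0.66, -0.72, 1.72, 0.32, 1.43, 1.23]]
1 0 [[0.55, 0.34, -0.99, 2.13, 0.38, 0.85, 1.06], [0.56, 0.4, -1.01, 2.15, 0.46, 0.83, 0.99], [0.58, 0.5, -1.05, 2.13, 0.59, 0.84, 0.9]]
1 -0.3 [[0.42, 0.09, -0.82, 2.35, 0.3, 0.46, 1.09], [0.55, 0.19, -0.97, 2.36, 0.57, 0.43, 0.85], [0.61, 0.31, -1.05, 2.34, 0.82, 0.47, 0.64]]
1 -0.5 [[0.98, 0.07, -1.39, 2.4
[... 156 characters left out ...]
1.75], [0.16, 0.46, -0.46, 1.63, 0.18, 1.3, -1.76], [0.22, 0.4, -0.5, 1.94, 0.19, 1.06, -1.78]]
-1 0.35 [[0.02, 0.75, -0.37, 1.2, 0.2, 1.58, -1.74], [0.11, 0.55, -0.42, 1.52, 0.17, 1.46, -1.75], [0.16, 0.48, -0.45, 1.83, 0.17, 1.22, -1.77]]
-1 0.5 [[-0.01, 0.85, -0.33, 1.06, 0.18, 1.76, -1.73], [0.07, 0.64, -0.39, 1.42, 0.16, 1.62, -1.75], [0.12, 0.58, -0.4, 1.73, 0.16, 1.38, -1.77]]
-1 0 [[0.31, 0.26, -0.71, 2.14, 0.23, 0.82, -1.96], [0.29, 0.29, -0.7, 2.16, 0.27, 0.77, -1.99], [0.27, 0.35, -0.68, 2.14, 0.32, 0.75, -2.03]]
-1 -0.3 [[0.31, 0.08, -0.71, 2.35, 0.27, 0.46, -2.03], [0.26, 0.14, -0.67, 2.37, 0.41, 0.4, -2.17], [0.29, 0.21, -0.7, 2.35, 0.57, 0.39, -2.3]]
-1 -0.5 [None, None, None]
```

View pics/scene0.png

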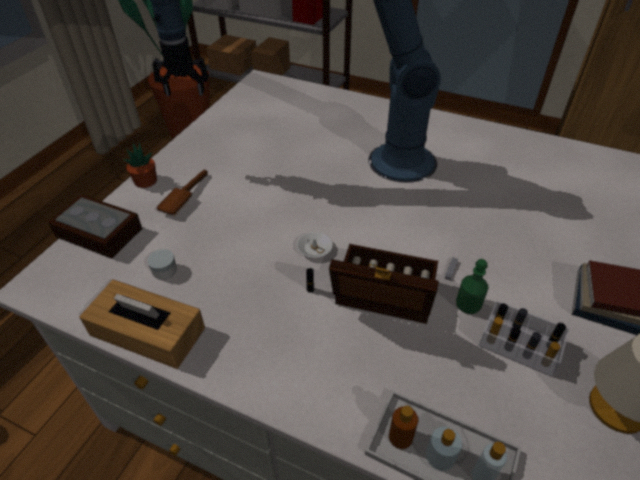

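View pics/top0.png

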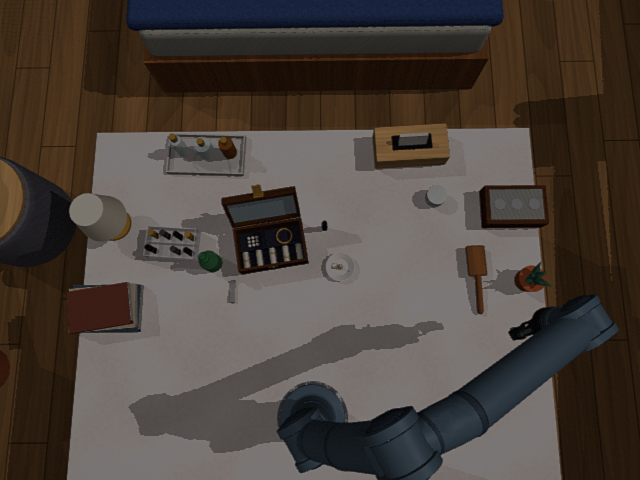

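The full views show nothing tall between the arm and the back of the box. The tissue box is at top (410,145) and the perfume tray at top (205,155). I'll go around high, on the box's right, and then move in behind the lid.

```bash
python3 - <<'E'
from h import *
import cv2
move_gripper(0.0)
W,_=Rt(.4,1)
move_ptp([.5,-.25,.4],Q(Rt(0,1)[0])); print(read_time_s())
move_ptp([.75,.05,.38],Q(W)); print(read_time_s(),read_eef_pos())
th=p[3]
g=lidpose(th,.125,.04,-.06,.4,1); print(g); move_ptp(*g)
print(read_time_s(),read_eef_pos(),read_ft_force(),read_finger_gap())
im=read_camera("scene")
cv2.imwrite("pics/c.png",cv2.resize(im[200:350,280:480,::-1],(800,600),interpolation=2))
E
```

```text
3.9917Traceback (most recent call last):
  File "<stdin>", line 6, in <module>
bench.MotionError: the arm cannot take that pose within its joint ranges
```

```bash
cat > s.py <<'E'
from h import *
import cv2
th=p[3]
g=lidpose(th,.125,.035,-.06,.4,1); h=next((v,w,q) for v,w in((.12,0),(.12,-.03),(.09,0),(.09,-.04),(.06,-.06),(.04,-.08)) if (q:=inverse_kinematics(g[0]+[0,w,v],g[1])) is not None)
print(g,h)
move_ptp(g[0]+[0,h[1],h[0]],g[1]); print(read_time_s(),read_eef_pos())
movel(*g)
print(read_time_s(),read_eef_pos(),read_ft_force(),read_finger_gap())
im=read_camera("scene")
cv2.imwrite("pics/c.png",cv2.resize(im[200:350,280:480,::-1],(800,600),interpolation=2))
E
python3 s.py
```

```text
(array([0.72142951, 0.09935034, 0.19068423]), array([-0.07767679,  0.97698353, -0.01574586, -0.19804437])) (0.12, 0, array([ 0.11812672,  0.85800619, -0.69566021,  0.89202026,  0.40572282,
        1.91686799,  1.30923324]))
5.55 [0.72214202 0.09671554 0.31210089]
6.5 [0.72206237 0.09949413 0.19217981] [-0.03926559 -0.2076537   0.21382742] 5.59530694890512e-05
```

View pics/c.png

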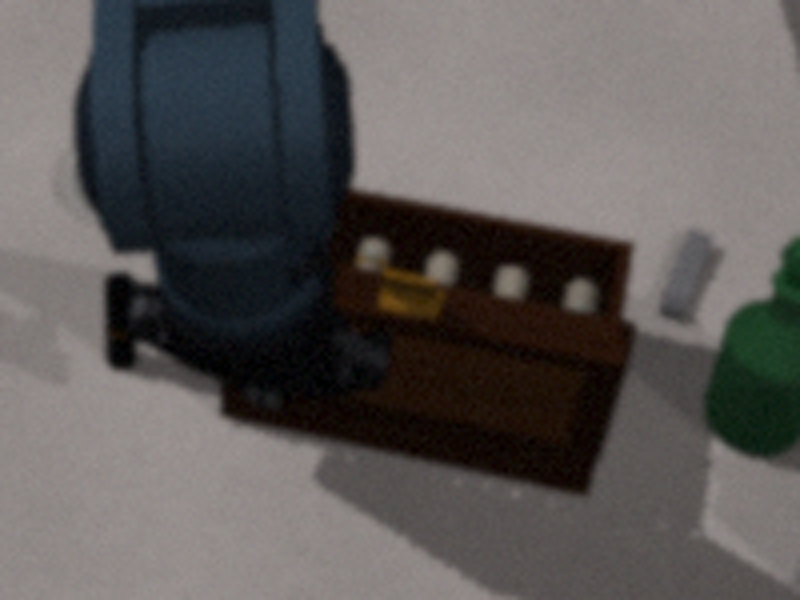

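The gripper stands behind the lid near crop (330,360). The hasp at (412,293) and the other things are untouched. Now push the lid over in small steps.

```bash
cat > push.py <<'E'
from h import *
th=p[3]; b=read_ft_force()
L=[(th,g) for g in(.02,.01,.005,0)]+[(t,0) for t in np.arange(th-.06,.12,-.08)]
for t,g in L:
    movel(*lidpose(t,.122,g,-.06,.4,1),speed=.05)
    f=read_ft_force()-b; print(round(t,2),g,f.round(1),round(read_time_s(),1))
    if np.linalg.norm(f)>6.5: print("stop"); break
E
python3 push.py
```

```text
1.88 0.02 [-1.3 -0.3 -1.5] 7.0
1.88 0.01 [-1.1 -0.9 -1.3] 7.4
1.88 0.005 [-0.8 -1.4 -1. ] 7.6
1.88 0 [-0.5 -0.6 -0.4] 7.9
1.82 0 [1.6 0.7 0.9] 8.2
1.74 0 [-0.3 -0.7 -0.3] 8.5
1.66 0 [ 0.3 -0.3  0.9] 8.9
1.58 0 [-0.2 -0.7  0.3] 9.2
1.5 0 [-0.4 -0.4 -0.4] 9.6
1.42 0 [-1.5  0.1 -0. ] 9.9
1.34 0 [-0.  -0.4 -0.5] 10.3
1.26 0 [-1.1  0.1 -1. ] 10.6
1.18 0 [-1.4 -0.4  0. ] 11.0
1.1 0 [-0.9 -0.2 -1.1] 11.3
1.02 0 [-1.9 -1.2 -0.9] 11.7
0.94 0 [-1.4 -0.5 -0. ] 12.0
0.86 0 [-1.3 -0.9 -1.4] 12.4
0.78 0 [-1.6 -1.1 -1.2] 12.7
0.7 0 [-0.5 -0.2 -0.4] 13.1
0.62 0 [-0.9 -0.7 -0.8] 13.4
0.54 0 [-1.4 -0.8  0.2] 13.8
0.46 0 [-1.9  0.1 -0.8] 14.1
0.38 0 [-1.3  0.4 -0.8] 14.8
0.3 0 [-0.5 -0.4 -1. ] 15.1
0.22 0 [-1.3 -0.4 -0. ] 15.5
0.14 0 [-1.6  0.4  0.4] 15.8
```

```bash
python3 - <<'E'
from h import *
import cv2
im=read_camera("scene"); t=read_camera("top")
print(read_eef_pos(),[ (n,tip_of("top",n)[:1]) for n in("lid_edge","hasp_tip","hasp_pin")])
a=cv2.resize(im[200:350,280:480,::-1],(400,300),interpolation=2);b=cv2.resize(t[170:320,170:370,::-1],(400,300),interpolation=2)
cv2.imwrite("pics/d.png",np.hstack([a,b]))
E
```

```text
[0.49159034 0.06261781 0.13977851] [('lid_edge', [{'at': [269.9, 262.5], 'confidence': 0.95}]), ('hasp_tip', [{'at': [275.0, 274.1], 'confidence': 0.56}]), ('hasp_pin', [{'at': [271.5, 264.3], 'confidence': 0.57}])]
```

View pics/d.png

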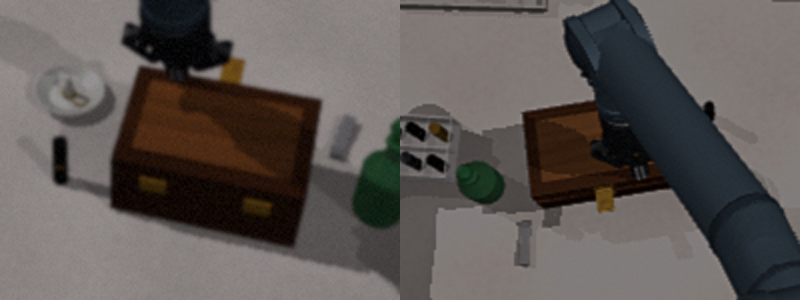

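The lid is nearly shut, resting at the fingertip, and the hasp sticks out in front (right panel (605,198)). The box and other things haven't moved. Ease it down until the force shows it has bottomed.

```bash
python3 - <<'E'
from h import *
def F(n=5):
    r=[]
    for _ in range(n): r.append(read_ft_force()); pause(.02)
    return np.mean(r,0)
for t in np.arange(.10,-.09,-.015):
    movel(*lidpose(t,.122,0,-.06,.4,1),speed=.02)
    f=F(); print(round(t,3),f.round(1),read_eef_pos()[2].round(4),round(read_time_s(),1))
    if f[2]>6: print("stop");break
E
```

```text
0.1 [-0.1 -0.1 -0.3] 0.1352 16.6
0.085 [-0.1 -0.   0.2] 0.1335 16.9
0.07 [0.1 0.1 0. ] 0.1317 17.2
0.055 [-0.  -0.2  0.1] 0.1299 17.6
0.04 [ 0.2 -0.5  0. ] 0.1281 17.9
0.025 [ 0.3  0.3 -0. ] 0.1263 18.2
0.01 [ 0.1 -0.3  0. ] 0.1244 18.6
-0.005 [-0.1  0.   0.3] 0.1226 18.9
-0.02 [-0.4 -0.8  5.3] 0.122 19.2
-0.035 [-1.1 -0.8 12. ] 0.1217 19.6
stop
```

```bash
cat > hp.py <<'E'
from h import *
import cv2
A=-.15
e=read_eef_pos(); movel(e+[0,0,.06],speed=.12)
g=hasppose(1.9,.027,.02,A,1)
move_ptp(g[0]+[-.0,0,.07],g[1]); print(read_time_s())
movel(*g,speed=.12); b=read_ft_force()
print(b,read_time_s())
im=read_camera("scene"); t=read_camera("top")
print([ (n,tip_of("top",n)[:1]) for n in("lid_edge","hasp_tip","hasp_pin")])
a=cv2.resize(im[200:350,280:480,::-1],(400,300),interpolation=2);c=cv2.resize(t[190:290,200:333,::-1],(400,300),interpolation=2)
cv2.imwrite("pics/e.png",np.hstack([a,c]))
E
python3 hp.py
```

```text
20.8583
[ 0.93442093  0.54662469 -0.27083033] 21.5917
[('lid_edge', [{'at': [271.3, 263.0], 'confidence': 0.78}]), ('hasp_tip', []), ('hasp_pin', [])]
```

View pics/e.png

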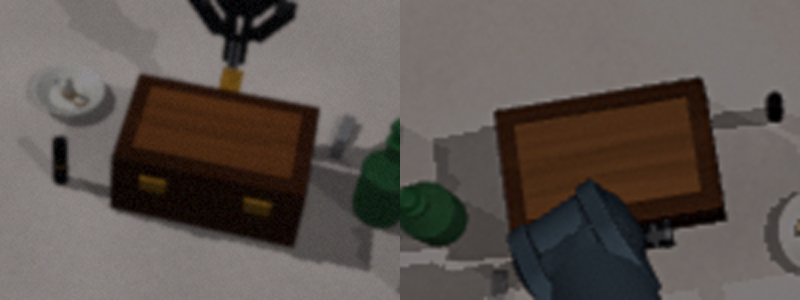

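The lid is shut and the fingertips stand centred over the hasp, at left panel (232,70). Now sweep it down, with force checks.

```bash
cat > hq.py <<'E'
from h import *
def F(n=4):
    r=[]
    for _ in range(n): r.append(read_ft_force()); pause(.02)
    return np.mean(r,0)
A=-.15; nx=np.array([np.cos(p[2]),np.sin(p[2])])
b=F()
L=[(1.9,.01,.05),(1.9,.003,.05)]+[(t,0,.04) for t in np.arange(1.75,.2,-.15)]+[(t,0,.02) for t in(.15,.08,0)]+[(0,-g,.01) for g in np.arange(.002,.013,.0015)]
for t,g,v in L:
    movel(*hasppose(t,.027,g,A,1),speed=v)
    f=F(8 if t==0 else 3)-b; fx=-f[:2]@nx; print(round(t,2),round(g,4),f.round(1),round(fx,1),round(read_time_s(),1))
    if fx>3.2 or f[2]>7: print("stop"); break
E
python3 hq.py
```

```text
1.9 0.01 [0.2 0.8 0.2] -0.3 22.3
1.9 0.003 [-0.2  0.9 -0.1] 0.1 22.6
1.75 0 [0.5 0.6 0. ] -0.6 23.1
1.6 0 [ 0.4  0.6 -0.3] -0.5 23.4
1.45 0 [ 0.8  1.3 -0. ] -1.0 23.8
1.3 0 [ 0.5  0.7 -0.2] -0.6 24.1
1.15 0 [ 0.6  0.8 -0. ] -0.7 24.4
1.0 0 [0.4 1.  0. ] -0.6 24.6
0.85 0 [0.2 0.8 0.4] -0.3 24.9
0.7 0 [0.5 1.5 0.4] -0.7 25.2
0.55 0 [0.5 1.  0. ] -0.7 25.6
0.4 0 [ 0.3  0.5 -0.1] -0.4 25.9
0.25 0 [0.2 0.3 0.3] -0.2 26.1
0.15 0 [ 0.1  0.6 -0.2] -0.2 26.5
0.08 0 [ 0.3  0.3 -0.4] -0.4 26.8
0 0 [ 0.7  0.6 -0.1] -0.8 27.2
0 -0.002 [-0.1  0.6 -0.5] -0.0 27.7
0 -0.0035 [-2.7  0.3  1.8] 2.7 28.1
0 -0.005 [-6.8 -0.2  6.3] 6.7 28.5
stop
```

```bash
python3 - <<'E'
from h import *
import cv2
g=hasppose(0,.027,.05,-.15,1); movel(*g,speed=.1); print(read_time_s())
movel(g[0]+[-.02,-.0,.2],speed=.2)
q=read_qpos(); q[0]-=.9; 
im=read_camera("scene"); t=read_camera("top"); print(read_time_s())
for c in("scene","top"):
  for n in("lid_edge","hasp_tip","hasp_pin","jewelry_box"): print(c,n,[(np.round(d["at"],1).tolist(),round(d["confidence"],2)) for d in tip_of(c,n)[:2]])
from fit import proj
for n,qq in(("edge",(-.07,0,.1015)),("pin",(-.074,0,.0885)),("tip0",(-.074,0,.0525)),("org",(0,0,0))): print(n,proj("scene",box2w(p,np.array(qq))).round(1),proj("top",box2w(p,np.array(qq))).round(1))
a=cv2.resize(im[200:350,280:480,::-1],(400,300),interpolation=2);c=cv2.resize(t[190:310,190:350,::-1],(400,300),interpolation=2)
cv2.imwrite("pics/f.png",np.hstack([a,c]))
E
```

```text
29.225
30.4833
scene lid_edge [([465.1, 302.8], 0.49)]
scene hasp_tip [([165.3, 273.9], 0.64)]
scene hasp_pin [([311.4, 290.2], 0.27)]
scene jewelry_box [([385.5, 295.2], 0.56)]
top lid_edge [([269.4, 263.7], 0.88)]
top hasp_tip []
top hasp_pin [([272.4, 268.1], 0.46)]
top jewelry_box [([272.9, 250.2], 0.92), ([215.2, 260.6], 0.46)]
edge [393.3 243.6] [271.8 264.8]
pin [393.1 246.2] [272.5 266.6]
tip0 [391.7 256.3] [273.8 268.2]
org [384.4 292.1] [272.4 248.4]
```

View pics/f.png

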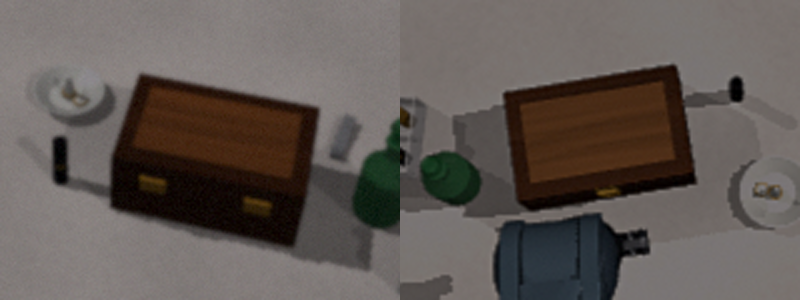

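The scene panel shows the lid shut, with the box's corners where they were. The top panel shows only a thin sliver of the hasp flat on the front, at (607,192). The arm is clear of everything, so I'm handing in.

```bash
python3 -c "
from bench import *
print(sign_off(),read_time_s())"
```

```text
the job is handed in; nothing more can be done
the job is handed in; nothing more can be done
```

The job is handed in: the lid is eased fully shut and the hasp folded flat against the front at about 30.5 s, with the box and the nearby items showing no visible movement, though the last push on the hasp briefly read 6.7 N, just over the 6 N safe figure.

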